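Dispense a sweet tin with the lever and ease the lid shut

TASK

Serve the tin of sweets from the green dispenser: with the fingertips, press the red lever pad all the way down so that the orange lid lifts, and keep it down until the blue ball-shaped tin has rolled out into the catch tray. Then ease the lever back up slowly, fingers still on the pad, so that the lid sinks gently shut and never slams, and move clear. Touch only the lever: leave the tin lying in the tray, do not touch the lid, and do not disturb anything else.

Things in the scene. Friction and masses are not known exactly. Their poses are not given: they have to be found in the camera images.
- dispenser: green dispenser fixed to the worktop, 216 x 86 mm, 118 mm high, lever on its left (+y) side. Origin: centre of underside, below the lid. Its x points from the open catch tray (front, -x; lip 45 mm high at x = -110 mm) to the clear hopper (+x, 115 mm high). Channel 72 mm wide, sloping 13 degrees down to the tray. Grey gear cover 118 mm high on the left at x = -5 to 59, y = 41 to 66 mm.
- lever_pad (a point): centre of the top of the red lever pad, 34 x 32 mm. At rest 133 mm above the worktop, tilted 17 degrees, at x = -82, y = 105 mm in the dispenser frame. Pressed fully it is 71 mm lower and 6 mm towards -x of the dispenser (8 mm half-way), at a hard stop. Takes 3 N at the top, about 7 N at the bottom. Spring return: if let go it snaps up and the lid slams.
- lever (a joint): lever angle, rad: 0 at rest (up, lid shut), 0.6 fully pressed. Pivot 120 mm from the pad centre, 88 mm above the worktop, level axis across the dispenser.
- lid: orange lid plate, 70 x 64 x 4 mm, across the channel between hopper and tray; not to be touched. Origin: middle of its hinge line, at its upper edge, 102 mm above the worktop. It turns 2.33 rad per rad of the lever: hangs upright when shut, swings up over the tray, 1.4 rad fully open. Slams if it sinks faster than 1.8 rad/s (pad rising at 90 mm/s); a pad rising at 20 to 30 mm/s is gentle.
- tin: blue ball-shaped gift tin with a brass seam band, 44 mm diameter, about 0.1 kg, lying in the channel. Origin: its centre. It waits behind the lid (dispenser x about +24 mm) and rolls out by itself when the lid is up, coming to rest against the tray's lip (dispenser x about -85 mm). Not to be touched.
- gift_box: bystander: blue and white carton standing upright, 46 x 52 x 150 mm, right of the tray. Origin: centre of underside.
- sweet_pack: bystander: silver film pack of sweets, 111 x 185 x 26 mm, front right. Origin: centre of underside.
- tape: bystander: roll of tape lying flat, 92 mm wide, 48 mm high, back left. Origin: centre of underside.
- pen: bystander: blue and white pen, 17 x 135 mm, 16 mm high, lying along the front edge before the dispenser. Origin: centre of underside.
- halva_block: bystander: beige block, 55 x 62 x 44 mm, front right beside the silver pack. Origin: centre of underside.

How it is judged:
On the way:
1. the lever is pressed fully down (0.52 of 0.6 rad or more) (value of joint lever above 0.52 rad), for 0.2 s.
At the end, for the whole second after the job is handed in: The tin lies at rest in the catch tray between lip and lid (under 0.03 m/s), the lid is shut to within 0.08 rad and the lever is back up to within 0.04 rad (x of tin in the frame of dispenser between -0.107 and -0.06 m and y of tin in the frame of dispenser between -0.036 and 0.036 m and z of tin in the frame of dispenser below 0.055 m and linear speed of tin below 0.03 m/s and angle between lid's own z axis and vertical below 0.08 rad and value of joint lever below 0.04 rad); the robot touches nothing.
It fails at once if the lid slams: sinks faster than 1.8 rad/s before its last 0.15 rad (velocity of joint lever below -0.77 rad/s and value of joint lever above 0.065 rad).
It fails at once if the robot touches the lid (contact force between any of the fingers, the arm and lid above 0.5 N).
It fails at once if the robot touches, lifts or carries the tin (contact force between any of the fingers, the arm and tin above 0.5 N).
It fails at once if another thing is lifted or moved more than 20 mm (distance of any of gift_box, sweet_pack, tape, pen, halva_block from where it was at the start of the episode above 0.02 m).
It also fails if it takes over 38 s, if anything falls off the work surface, if the arm or the gripper's body presses on something with over 40 N, if the wrist force passes 120 N, or if a joint passes its speed limit or range.

ROBOT

A 6-joint arm with a two-finger parallel gripper is mounted at the origin on a cart in front of the work surface, level with it; the furniture and walls round the work are solid. World frame = base frame: x ahead of the robot, y to its left, z up, the work surface at z = 0. Lengths are in m, angles in rad, forces in N, time in s.
With the tool pointing down it reaches from about 0.35 to 0.925 m from the base axis. Payload 6.4 kg.
Tool frame: the origin (TCP) lies on the centre line of the jaws, within the pads' length; the fingertips stand 14 mm ahead of it and the grasp point (between the pads) lies 5 mm behind it; z points along the fingers, y is the line along which they close (so a half turn about z gives the same grasp; the last joint's range is limited). The gripper opens to 85 mm and grips with 20 to 120 N. Pads are 22 mm wide; open, the fingers measure 114 mm over their backs; the gripper's body (76 mm by 85 mm) begins 54 mm behind the grasp point. The pads swing forward as they close: fully open they stand 13 mm farther back than shut.
Start: joints at [1.167, 0.245, 1.558, -0, 1.339, -0.174], TCP at [0.148, 0.633, 0.245] pointing down, gripper open.
Joint ranges: [-3.13, 3.13], [-1.02, 2.26], [0.13, 2.54], [-0.95, 4.09], [0.21, 2.88], [-2.74, 2.74]. Speed limits (rad/s): [2.57, 2.57, 3.14, 3.14, 3.14, 3.14].

INTERFACE

Orientations are given as a unit quaternion [w, x, y, z].
In Python, from station import ctrl gives the robot as it stands. Calls block until the motion is done:
- ctrl.reach(position, orientation): joint-space move of the TCP to a pose.
- ctrl.line_to(position, vel=0.15, frame=None): straight line of the TCP; frame=None keeps the orientation; vel is the mean speed in m/s.
- ctrl.move_joints(angles): joint-space move.
- ctrl.command_gripper(opening, squeeze=None): finger opening in m; squeeze is the grip in N (None keeps the last); returns when the fingers have stopped.
- ctrl.sleep(seconds).
- ctrl.ik(position, orientation): joint angles nearest the present ones, or None.
- ctrl.snapshot(name): name is "scene" or "side" or "wrist"; returns (picture, depth): 384x512x3 uint8, red, green, blue; 384x512 float32, m along the optical axis (not along the pixel's ray), 0 where there is no reading.
- ctrl.camera_params(name): a dict with "fx", "fy", "cx", "cy" (pixels), "R" (3x3) and "t" (3): a world point X has camera coordinates R X + t. Camera axes: x right, y down, z forward; pixel columns grow to the right and rows downward; lengths in m; the calibration is good to about 2 mm. A picture is of the moment at which its call begins: read the wrist's pose just before it. camera_params takes no time and is no camera call; for the wrist camera it gives the pose at the moment of the call.
A pose or a line that the arm cannot do raises ctrl.IKError and nothing moves.
- ctrl.finish_job(): hands the job in; it is judged then, once.
Readings, each from a call of its own:
- ctrl.read_clock(): time.
- ctrl.read_joint_positions(): joint angles.
- ctrl.read_qvel(): joint speeds.
- ctrl.read_effort(): joint torques, N m.
- ctrl.read_tool_pos(): TCP position.
- ctrl.read_ee_rot(): TCP orientation.
- ctrl.read_contact_force(): force on the tool from outside, world axes, zero at the start.
- ctrl.read_moment(): the same for the moment, N m.
- ctrl.read_gripper_width(): finger opening in m.
- ctrl.read_grasp_force(): force on a finger pad.
Only numpy, scipy, OpenCV 4.12 (cv2) and the standard library are available. Lean on these libraries where they do the work, as an engineer would, in place of code of your own. Each camera call takes 0.05 s, during which the arm holds its last target. There are 200 camera calls.

## Working session

There is one attempt and no reset: what is moved stays moved. The work goes in short steps, each a Python script; the robot and the scene stay as the last script left them, time stands still between calls to the robot, and variables do not carry over. Pictures are saved under pics/ and viewed, at most 10 in all, crops included, and the job is handed in when it is done.

```bash
mkdir -p pics; cat > h.py <<'E'
import numpy as np, cv2
from station import ctrl
def snap(n):
    p=ctrl.camera_params(n); im,d=ctrl.snapshot(n); return im,d,p
def cloud(d,p):
    v,u=np.mgrid[:d.shape[0],:d.shape[1]]
    c=np.stack([(u-p['cx'])/p['fx']*d,(v-p['cy'])/p['fy']*d,d],-1)
    return (c-p['t'])@p['R']
def red(im):
    h=cv2.cvtColor(im,cv2.COLOR_RGB2HSV); return ((h[...,0]<6)|(h[...,0]>172))&(h[...,1]>150)&(h[...,2]>60)
def green(im):
    h=cv2.cvtColor(im,cv2.COLOR_RGB2HSV); return (h[...,0]>40)&(h[...,0]<85)&(h[...,1]>80)&(h[...,2]>40)
E
python3 - <<'E'
from h import *
ims=[]
for n in ("scene","side"):
    im,d,p=snap(n); ims.append(im); W=cloud(d,p); np.savez(f'{n}.npz',im=im,d=d,W=W)
    for nm,f in(("red",red),("green",green)):
        m=f(im)&(d>0); P=W[m]
        if len(P): print(n,nm,len(P),np.mean(np.argwhere(m),0).round(),P.min(0).round(3),P.max(0).round(3),np.median(P,0).round(3))
    cv2.imwrite(f'pics/{n}.png',im[...,::-1])
E
```

```text
scene red 286 [165. 288.] [ 0.462 -0.193  0.037] [2.414 1.049 0.61 ] [ 0.536 -0.124  0.08 ]
scene green 873 [138. 266.] [ 0.48  -0.262  0.011] [2.361 1.821 0.662] [0.653 0.147 0.08 ]
side red 279 [150. 273.] [ 0.463 -2.082  0.03 ] [0.639 0.215 0.141] [ 0.517 -0.111  0.082]
side green 251 [188. 252.] [ 0.486 -0.202  0.015] [0.699 0.234 0.114] [ 0.541 -0.039  0.057]
```

View pics/scene.png

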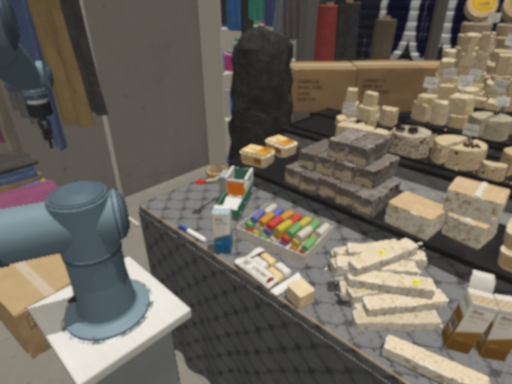

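View pics/side.png

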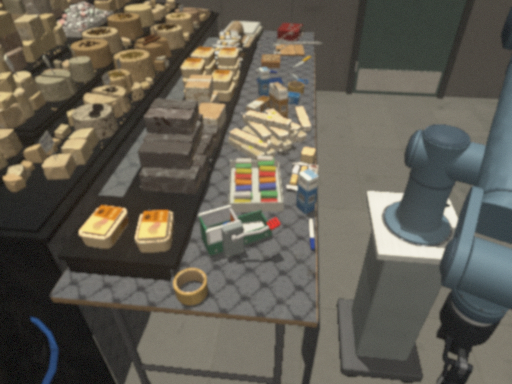

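The scene view shows the red pad at about (200,182) and the dispenser at (236,188). The side view shows the pad at about (273,223), the dispenser around (225,230) and the tape at (190,287).

```bash
python3 - <<'E'
from h import *
for n,(u,v) in (("scene",(200,182)),("side",(273,223))):
    z=np.load(n+'.npz'); im,d,W=z['im'],z['d'],z['W']
    m=red(im); w=np.zeros_like(m); w[v-12:v+13,u-15:u+16]=1; m&=w
    print(n,m.sum(),W[m].mean(0).round(3),W[m].min(0).round(3),W[m].max(0).round(3))
    g=green(im)&(W[...,2]>.01)&(W[...,2]<.13)&(W[...,0]<.85)&(abs(W[...,1]-.2)<.25); print(g.sum(),W[g].mean(0).round(3),W[g].min(0).round(3),W[g].max(0).round(3))
print(ctrl.read_ee_rot(),ctrl.read_tool_pos())
p=ctrl.camera_params('wrist');print(p)
im,d,p=snap('wrist');cv2.imwrite('pics/w0.png',im[...,::-1]); np.savez('w0.npz',im=im,d=d,W=cloud(d,p))
E
```

```text
scene 26 [0.471 0.186 0.133] [0.462 0.177 0.127] [0.485 0.199 0.137]
254 [0.605 0.126 0.057] [ 0.48  -0.05   0.011] [0.738 0.284 0.111]
side 95 [0.48  0.199 0.134] [0.463 0.181 0.125] [0.498 0.215 0.141]
136 [0.562 0.048 0.057] [ 0.486 -0.048  0.015] [0.699 0.234 0.114]
[-2.59023542e-04  1.14652925e-01  9.93405222e-01 -8.39248767e-04] [0.14785852 0.63246808 0.24428591]
{'fx': 325.8790828798121, 'fy': 325.8790828798121, 'cx': 257.1430701215123, 'cy': 189.8194490211799, 'R': array([[ 0.22842284,  0.97356147, -0.0010317 ],
       [ 0.92742417, -0.21727522,  0.30442715],
       [ 0.29615438, -0.07049494, -0.95253506]]), 't': array([-0.64901533, -0.0396561 ,  0.38062201])}
```

View pics/w0.png

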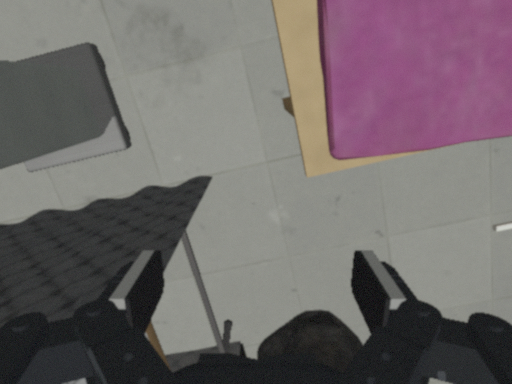

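The wrist view shows only the table corner and floor, so the pad estimate stays at about (0.48, 0.198, 0.134). Next I close the fingers and look from above.

```bash
python3 - <<'E'
from h import *
q=np.array([0,0,1.,0])
ctrl.line_to([.148,.633,.34],vel=.2)
ctrl.reach([.63,.16,.36],q)
ctrl.command_gripper(0.0)
im,d,p=snap('wrist');W=cloud(d,p);cv2.imwrite('pics/w1.png',im[...,::-1]); np.savez('w1.npz',im=im,d=d,W=W)
m=red(im)&(W[...,2]>.09)&(W[...,2]<.16)
P=W[m];print(len(P),P.mean(0),P.min(0),P.max(0),np.argwhere(m).mean(0))
print(cv2.minAreaRect((P[:,:2]*1000).astype(np.float32)))
g=green(im)&(W[...,2]>.01)&(W[...,2]<.14);P=W[g]
print(len(P),P.min(0),P.max(0),cv2.minAreaRect((P[:,:2]*1000).astype(np.float32)))
print(ctrl.read_clock(),ctrl.read_contact_force(),ctrl.read_tool_pos())
E
```

```text
805 [0.48441584 0.19410713 0.13298643] [0.47343145 0.17426831 0.1245298 ] [0.50017871 0.21441078 0.13956038] [ 12.53913043 292.03354037]
((480.6122131347656, 194.65235900878906), (31.06682586669922, 30.91387176513672), 30.075963973999023)
3064 [ 0.48285336 -0.19028909  0.01048134] [0.74929619 0.2259878  0.11221271] ((588.7823486328125, 32.86212158203125), (418.1502990722656, 237.53392028808594), 75.0007095336914)
3.9917 [ 0.25089165 -0.31685929 -0.17013507] [0.63002973 0.15995571 0.36001651]
```

View pics/w1.png

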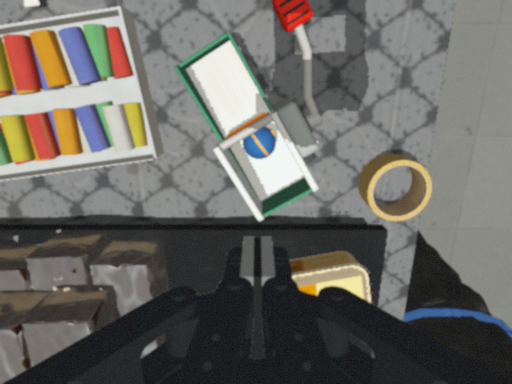

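The pad is at about (292,12) at the top of the frame. The dispenser has its tray at (225,80), the tin at (260,142) and the hopper lower right, giving a yaw of about 30°. I take one closer look with the tool turned to match the dispenser.

```bash
python3 - <<'E'
from h import *
a=np.radians(29);q=np.array([0,-np.sin(a/2),np.cos(a/2),0])
ctrl.reach([.54,.235,.30],q)
im,d,p=snap('wrist');W=cloud(d,p);cv2.imwrite('pics/w2.png',im[...,::-1]); np.savez('w2.npz',im=im,d=d,W=W)
m=red(im)&(W[...,2]>.09)&(W[...,2]<.16)&(abs(W[...,0]-.48)<.05)&(abs(W[...,1]-.195)<.05)
P=W[m];print(len(P),P.mean(0),P.min(0),P.max(0),np.argwhere(m).min(0),np.argwhere(m).max(0))
print(cv2.minAreaRect((P[:,:2]*1000).astype(np.float32)))
print(np.linalg.lstsq(np.c_[P[:,:2],np.ones(len(P))],P[:,2],rcond=None)[0])
g=green(im)&(W[...,2]>.03)&(W[...,2]<.13)&(W[...,1]>0);
n,l,s,c=cv2.connectedComponentsWithStats(g.astype(np.uint8));
for k in 1+np.argsort(-s[1:,4])[:3]:
    P=W[l==k];print(len(P),cv2.minAreaRect((P[:,:2]*1000).astype(np.float32)),P[:,2].min(),P[:,2].max())
print(ctrl.read_clock(),ctrl.read_contact_force(),ctrl.read_joint_positions())
E
```

```text
1223 [0.47891918 0.19409054 0.13419539] [0.45968908 0.17455298 0.12153218] [0.49963669 0.21456544 0.13929878] [ 72 232] [110 268]
((479.9560852050781, 194.36004638671875), (32.782379150390625, 31.17972183227539), 30.145740509033203)
[-0.24507689 -0.13349977  0.27747846]
2123 ((555.19482421875, 117.67049407958984), (109.1922378540039, 82.50446319580078), 30.3619384765625) 0.030010642746672173 0.059913433536949036
1215 ((707.7666625976562, 188.87860107421875), (43.578922271728516, 88.69487762451172), 70.1375732421875) 0.030010184460592924 0.11257454939882731
29 ((650.1494750976562, 131.5361328125), (18.881711959838867, 0.9973161220550537), 30.33918571472168) 0.04663218973378442 0.05618831456264776
4.6333 [0.50374355 0.30927959 0.30138523] [ 2.17353747e-01  6.20358313e-02  1.65998739e+00 -3.37258355e-04
  1.41737187e+00 -1.85814568e+00]
```

View pics/w2.png

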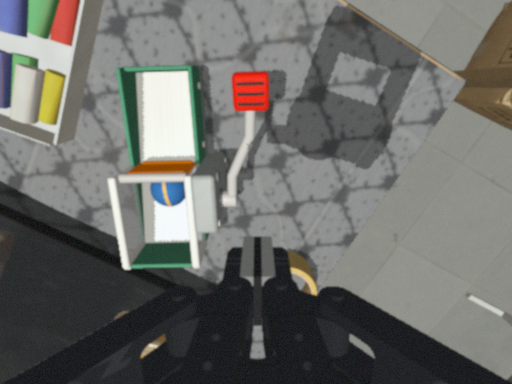

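Pad centre is at (0.4795, 0.1943, 0.134) and yaw is 30°, with the pad at pixel (250,91) and the lid and tin well clear of it. Now I press along the arc until the hard stop.

```bash
cat >> h.py <<'E'
X=np.array([np.cos(np.radians(30)),np.sin(np.radians(30))]); PAD=np.array([.4795,.1943])
TZ=.134+.014
def pt(drop):
    h=.045-max(drop,0); sh=np.sqrt(.0144-.045**2)-np.sqrt(.0144-h*h)
    return np.r_[PAD+X*sh,TZ-drop]
E
python3 - <<'E'
from h import *
a=np.radians(30);q=np.array([0,-np.sin(a/2),np.cos(a/2),0])
ctrl.reach(pt(-.04),q); ctrl.sleep(.2); F0=ctrl.read_contact_force()
F=lambda: ctrl.read_contact_force()-F0
ctrl.line_to(pt(-.008),vel=.06); print('pre',F().round(2))
for dr in (.005,.025,.045,.060):
    ctrl.line_to(pt(dr),vel=.04); print(dr,F().round(2))
dr=.060
while dr<.080 and F()[2]<16:
    dr+=.002; ctrl.line_to(pt(dr),vel=.02); print(round(dr,3),F().round(1))
np.save('st.npy',np.r_[dr,F0])
ctrl.sleep(1.0)
ims=[]
for n in('side','wrist'):
    im,d,p=snap(n); ims.append(im if n=='wrist' else cv2.resize(im[170:310,150:337],(512,384)))
cv2.imwrite('pics/press.png',cv2.resize(np.hstack(ims),(800,300))[...,::-1])
print(ctrl.read_clock(),F(),ctrl.read_tool_pos())
E
```

```text
pre [1.56 0.28 0.27]
0.005 [ 0.74 -0.15  0.62]
0.025 [2.07 1.1  1.25]
0.045 [2.8  0.05 0.71]
0.06 [ 0.4  -0.03  5.22]
0.062 [ 0.3 -2.1  5.5]
0.064 [ 0.4 -0.1  4.9]
0.066 [ 1.  -0.4  5.8]
0.068 [-1.  -0.3  6. ]
0.07 [-0.7 -0.9  5.8]
0.072 [-4.1 -1.4 14.3]
0.074 [-11.1  -4.7  25.7]
11.275 [-10.90251905  -3.59093446  24.83150169] [0.47459667 0.19143311 0.07654741]
```

View pics/press.png

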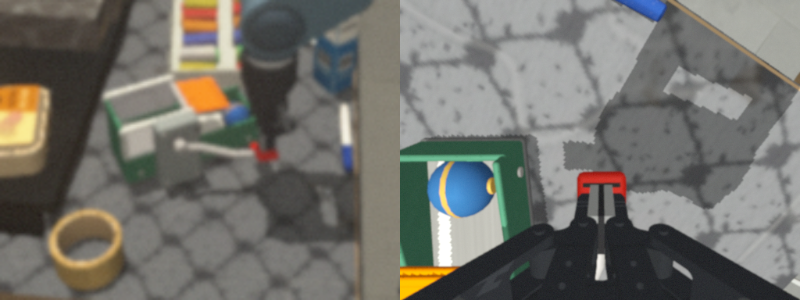

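The lid is up, and the tin lies against the lip in the tray (wrist view, about (462,188)). The pad is held under the fingertips at the hard stop. Next I ease it up slowly.

```bash
python3 - <<'E'
from h import *
s=np.load('st.npy'); F0=s[1:]; ctrl.sleep(.6)
for dr in (.070,.060,.050,.040,.030,.020,.010,.002,-.006,-.012):
    ctrl.line_to(pt(dr),vel=.02); print(dr,(ctrl.read_contact_force()-F0).round(1))
ctrl.line_to(pt(-.03),vel=.04)
ctrl.line_to(pt(-.15),vel=.12)
ctrl.sleep(.3)
im,d,p=snap('wrist');W=cloud(d,p);im2,_,_=snap('side')
m=red(im)&(W[...,2]>.05)&(W[...,2]<.16)&(abs(W[...,0]-.48)<.05)&(abs(W[...,1]-.195)<.05)
print('pad',W[m].mean(0),W[m][:,2].max())
cv2.imwrite('pics/end.png',cv2.resize(np.hstack([cv2.resize(im2[170:310,150:337],(512,384)),im]),(800,300))[...,::-1])
print(ctrl.read_clock(),ctrl.read_tool_pos(),ctrl.read_contact_force()-F0)
E
```

```text
0.07 [ 0.5 -1.3  5.3]
0.06 [ 0.2 -0.6  5.6]
0.05 [0.5 0.3 4.9]
0.04 [ 0.9 -0.3  3.9]
0.03 [1.8 0.1 2. ]
0.02 [1.2 1.1 3. ]
0.01 [0.7 1.4 2.6]
0.002 [0.7 0.2 3. ]
-0.006 [ 0.8  0.6 -0.9]
-0.012 [ 1.6  0.9 -0.8]
pad [0.47783811 0.19353547 0.13440978] 0.13959763095883393
19.8917 [0.47944388 0.19428457 0.29779028] [ 0.30141501 -0.08131811 -0.37205909]
```

View pics/end.png

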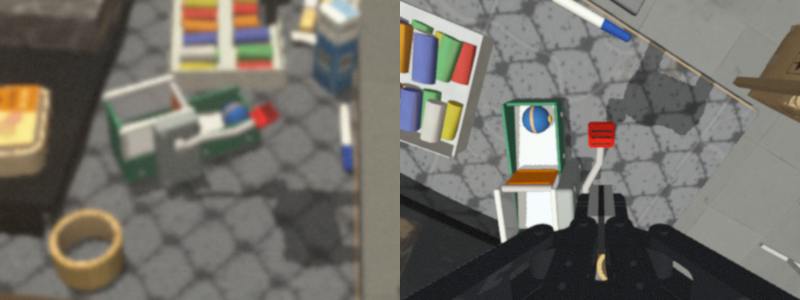

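The lid is shut (wrist view, about (528,178)) and the tin is in the tray at (536,118). The pad is back at its rest height and the arm is clear.

```bash
python3 -c "
from station import ctrl
print(ctrl.finish_job())"
```

```text
the job is handed in; nothing more can be done
None
```

The tin rolled out and is lying in the catch tray, the lid was eased shut, the lever is back at its rest height and the arm is clear; the job is handed in (about 20 s of the 38 s used, no verdict returned).

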